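# Build up two candlesticks on their tie rods

## Robot

A 6-joint arm with a two-finger parallel gripper is mounted at the origin on the work surface. World frame = base frame: x ahead of the robot, y to its left, z up, the work surface at z = 0. Lengths are in m, angles in degrees, forces in N, time in s.
With the tool pointing down it reaches from about 0.4 to 0.825 m from the base axis. Payload 7 kg.
Tool frame: the origin (TCP) lies midway between the tips of the shut fingers; the grasp point (between the pads) lies 19 mm behind it; x points along the fingers, z is the direction in which the jaws open and shut, and the axes are right-handed (so a half turn about x gives the same grasp; the last joint's range is limited). The gripper opens to 88 mm and grips with 3 to 60 N. Pads are 19 mm wide; open, the fingers measure 130 mm over their backs; the gripper's body (78 mm by 193 mm) begins 47 mm behind the grasp point.
Start: joints at [82.454, 20.546, 0.682, 0, -70.136, -16.507], TCP at [0.275, 0.616, 0.227] pointing down, gripper open.
Joint ranges: [-176.03, 176.03], [-82.01, 121.73], [-58.28, 71.71], [-173.87, 95.51], [-174.79, -0.11], [-173.66, 173.66]. Speed limits (degrees/s): [136.94, 136.94, 172.46, 180, 180, 180].

## Interface

Orientations are given as [roll, pitch, yaw] about the fixed x, y, z axes, in that order (R = Rz(yaw) Ry(pitch) Rx(roll)).
In Python, from plant import ctrl gives the robot as it stands. The module is installed in compiled form; this text tells all that it offers.
- The arm moves only by the tool servo_tool, never from a script. Its argument "deltas" is a list of rows, each a list of 3 entries, a list of its own where there are three numbers: the turn, a rotation vector about the tool's x, y, z in degrees, then the shift along the tool's x, y, z in cm, then the finger opening in cm, from 0 to 8.76. A call has 1 to 5 rows; each row is the pose to reach, as a shift and turn from the pose measured when the call began, along the tool's axes at that moment; what a row does not reach only later rows make up. A row lasts 1/10 s, in which the tool goes at most 50 mm and 8.59 degrees, less where a joint would pass 70% of its speed; a pose out of reach is approached as far as the arm can. A call with a gripper value outside its range is refused whole. The fingers move at their own pace and stop on an object; the grip force is fixed at half the most. Time passes only in rows, so rows that repeat a pose let the fingers close. It gives the time, the measured TCP pose, the force and the opening at its end, in the units of the state.
- ctrl.get_obs(): the state, without advancing time (a new reading comes with each control period).
- ctrl.snapshot(name): name is "scene" or "top"; returns a dict with "image" (384x512x3 uint8, red, green, blue), "vertical_fov" (degrees; the focal length in pixels is half the picture's height over the tangent of half this angle, whatever the lens; pixels are square), "cx", "cy" (the principal point, pixels), "rvec" (rotation vector, rad) and "tvec" (3), from world to camera coordinates, as OpenCV has them. Camera axes: x right, y down, z forward; pixel columns grow to the right and rows downward; lengths in m; the calibration is good to about 2 mm. A picture is of the moment at which its call begins. There is no depth.
- ctrl.close_job(): hands the job in, once; it reports no verdict.
The state is a dict: "clock": time; "joint_pos": joint angles; "qvel": joint speeds; "tau": joint torques, N m; "tool_pos": TCP position; "orientation": TCP orientation; "force": force on the tool from outside, world axes, zero at the start; "moment": the same for the moment, N m; "opening": finger opening in m.
Only numpy, scipy, OpenCV 4.12 (cv2) and the standard library are available. Lean on these libraries where they do the work, as an engineer would, in place of code of your own. Each camera call takes 0.05 s, during which the arm holds its last target. There are 200 camera calls.

## Task

Build up the two candlesticks: over the tie rod of each foot thread first the glass body and then, on top of it, the drip pan with its cup upwards, the larger glass and pan on the larger foot and the smaller ones on the smaller foot. Every piece must sit squarely down on the one below; lower them into place and never let one drop. Leave the finial, the collar, the spanner and the screwdriver where they lie.

Things in the scene. Friction and masses are not known exactly. Their poses are not given: they have to be found in the camera images.
- foot_large: Larger candlestick foot of cast brass, fixed to the bench on a black rubber pad: round, 120 mm across, narrowing upwards to a flat brass seat disc 50 mm across whose top is 46 mm above the bench. A plain steel tie rod, 13 mm thick with a tapered end, stands up from the middle of the seat to 116 mm above the bench. Origin: on the bench, on the rod's axis; z up
- foot_small: Smaller candlestick foot of cast brass, fixed to the bench on a black rubber pad: round, 86 mm across, narrowing upwards to a flat brass seat disc 50 mm across whose top is 36 mm above the bench. A plain steel tie rod, 13 mm thick with a tapered end, stands up from the middle of the seat to 96 mm above the bench. Origin: on the bench, on the rod's axis; z up
- glass_large: Larger blown-glass body of the stem (amber, ribbed, loose, about 160 g), standing on the bench: 62 mm across its straight-sided middle band (20 mm tall, centred at half height), 54 mm tall, narrowing to an open flat-ended neck 36 mm across at top and bottom; a 26 mm clear hole runs right through. Both ends are alike. Origin: centre of its underside; z along the hole, up
- glass_small: Smaller blown-glass body of the stem (amber, ribbed, loose, about 90 g), standing on the bench: 44 mm across its straight-sided middle band (20 mm tall, centred at half height), 42 mm tall, narrowing to an open flat-ended neck 36 mm across at top and bottom; a 26 mm clear hole runs right through. Both ends are alike. Origin: centre of its underside; z along the hole, up
- pan_large: Larger brass drip pan with its candle cup in one piece (loose, about 150 g), standing on the bench cup upwards: the cup is an upright tube 36 mm outside, 48 mm tall, open at both ends with a 26 mm clear hole; the shallow dished pan flares from 4 mm above the bottom of the tube to a rim 84 mm across, 13 mm above the bottom. Grip it by the cup, above the pan. Origin: centre of the tube's bottom end; z along the tube, up
- pan_small: Smaller brass drip pan with its candle cup in one piece (loose, about 90 g), standing on the bench cup upwards: the cup is an upright tube 36 mm outside, 42 mm tall, open at both ends with a 26 mm clear hole; the shallow dished pan flares from 4 mm above the bottom of the tube to a rim 58 mm across, 13 mm above the bottom. Grip it by the cup, above the pan. Origin: centre of the tube's bottom end; z along the tube, up
- finial: Turned brass finial standing on the bench among the parts, 26 mm across, 43 mm tall; not part of this job. Origin: centre of its underside
- collar: Plain brass collar ring lying flat, 38 mm outside, 27 mm inside, 12 mm high; not part of this job. Origin: centre of its underside
- spanner: Steel open-ended spanner, 150 mm long, lying flat; not part of this job. Origin: about its middle, on the bench; x along its length
- screwdriver: Screwdriver, 160 mm long, lying flat; not part of this job. Origin: about its middle, on the bench; x along its length

How it is judged:
By the outcome, as a careful person would: the job done as asked, in the order asked, and still so for the second after the job is handed in, with the robot touching nothing.
It also fails if it takes over 128 s, if anything falls off the work surface, if the arm or the gripper's body presses on something with over 40 N, if the wrist force passes 120 N, or if a joint passes its speed limit or range.

## Working session

There is one attempt and no reset: what is moved stays moved. The work goes in short steps, Python scripts to look and compute and a tool call to move; the robot and the scene stay as the last step left them, time stands still between calls to the robot, and variables do not carry over. Pictures are saved under pics/ and viewed, on a budget of 14 in all, crops included, one or two more only if the job needs it, and the job is handed in when it is done.

Besides the shell and the picture viewer there is one more tool, called after ">>>" as name(argument=value, ...), one argument or row to a line, values as JSON. servo_tool: Moves the arm, as the interface text tells. Its arguments: {"type":"object","properties":{"deltas":{"type":"array","items":{"type":"array"}}},"required":["deltas"]}

```bash
mkdir -p pics; cat > h.py <<'E'
import numpy as np, cv2
from plant import ctrl
from scipy.spatial.transform import Rotation as R
def snap(n,f=None):
    s=ctrl.snapshot(n)
    if f: cv2.imwrite('pics/'+f,s['image'][:,:,::-1])
    return s
def cam(s):
    f=s['image'].shape[0]/2/np.tan(np.radians(s['vertical_fov']/2))
    K=np.array([[f,0,s['cx']],[0,f,s['cy']],[0,0,1.]])
    M=cv2.Rodrigues(np.array(s['rvec'],float))[0]; t=np.array(s['tvec'],float).ravel()
    return K,M,t
def ray(s,u,v,z):
    K,M,t=cam(s); d=M.T@np.linalg.inv(K)@[u,v,1]; c=-M.T@t
    return c+d*(z-c[2])/d[2]
def proj(s,p):
    K,M,t=cam(s); q=K@(M@np.array(p,float)+t); return q[:2]/q[2]
E
python3 - <<'E'
from h import *
for n in('scene','top'):
    s=snap(n,n+'0.png'); K,M,t=cam(s); print(n,K[0,0],K[0,2],K[1,2],-M.T@t, M[2])
print(ctrl.get_obs())
E
```

```text
scene 412.4502990677783 253.27324493346165 189.77090697571631 [ 1.2002115  -0.26815228  0.58483724] [-0.70345583  0.33473565 -0.62697842]
top 406.7635414448138 251.37578585763552 198.8959780969372 [ 0.52235757 -0.00977597  0.91924255] [ 0.08425716 -0.00802054 -0.99641176]
{'clock': 0.1, 'joint_pos': array([ 8.24529636e+01,  2.05848386e+01,  6.38516232e-01, -1.65116318e-02,
       -7.01352656e+01, -1.65070127e+01]), 'qvel': array([-0.000509  , -0.11881124, -0.01251604,  0.06216699,  0.01575496,
       -0.02581131]), 'tau': array([-3.21370593e-03, -5.84165490e+01,  2.93751132e+01,  7.01560736e+00,
        1.01859873e-02, -5.71450028e-05]), 'tool_pos': array([0.27498132, 0.61597146, 0.22574451]), 'orientation': array([   5.73597881,   89.916948  , -108.32369202]), 'force': array([ 0.31198371, -0.38927371, -0.89080188]), 'moment': array([-0.0272797 , -0.00411331,  0.00717832]), 'opening': 0.0875649545025876}
```

View pics/scene0.png

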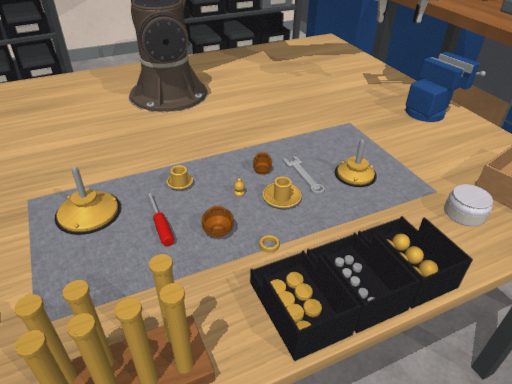

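View pics/top0.png

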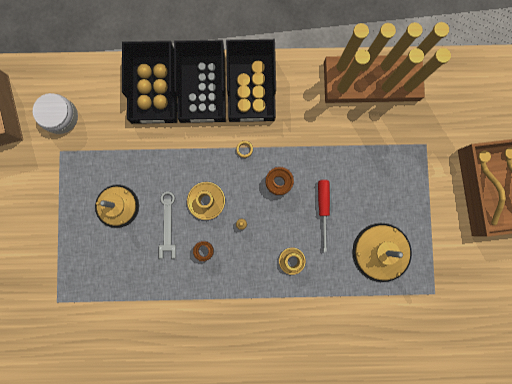

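```bash
cat > m.py <<'E'
from h import *
def blobs(s,lo,hi,amin=40):
    h=cv2.cvtColor(s['image'],cv2.COLOR_RGB2HSV)
    m=cv2.inRange(h,np.array(lo),np.array(hi))
    m=cv2.morphologyEx(m,cv2.MORPH_CLOSE,np.ones((3,3)))
    c,_=cv2.findContours(m,cv2.RETR_EXTERNAL,cv2.CHAIN_APPROX_NONE)
    return [x for x in c if cv2.contourArea(x)>amin]
if __name__=='__main__':
    s=snap('top'); im=cv2.cvtColor(s['image'],cv2.COLOR_RGB2HSV)
    for n,(u,v) in dict(gl=(267,181),pl=(192,202),fs=(120,215),wood=(300,340),mat=(250,280),gs=(196,252)).items(): print(n,im[v,u])
    for nm,lo,hi in(('brass',(17,140,70),(28,255,255)),('amber',(5,120,40),(15,255,220)),('red',(170,150,80),(180,255,255))):
        for c in blobs(s,lo,hi):
            (u,v),r=cv2.minEnclosingCircle(c)
            if not(60<u<435 and 135<v<300): continue
            z=0.013
            p=ray(s,u,v,z); q=ray(s,u+r,v,z)
            e=cv2.fitEllipse(c)
            print(nm,(round(u,1),round(v,1)),'diam mm',round(2000*np.linalg.norm(p-q),1),'xy@13mm',p[:2].round(4),'@27',ray(s,*e[0],.027)[:2].round(4),'@0',ray(s,*e[0],0)[:2].round(4),'ell',np.round(e[1],1))
E
python3 m.py
```

```text
gl [ 14 195  98]
pl [ 22 141 165]
fs [ 19 148 162]
wood [ 18 111 199]
mat [105   8 122]
gs [ 12 170  87]
brass (291.7, 260.5) diam mm 57.9 xy@13mm [ 0.4606 -0.1033] @27 [ 0.4612 -0.1016] @0 [ 0.4594 -0.1044] ell [24.9 25.5]
brass (382.5, 252.5) diam mm 124.0 xy@13mm [ 0.4739 -0.3051] @27 [ 0.4752 -0.3007] @0 [ 0.4738 -0.3095] ell [52.9 54.6]
brass (241.0, 224.0) diam mm 22.7 xy@13mm [0.5434 0.0072] @27 [0.5437 0.0069] @0 [0.5444 0.0074] ell [8.9 9.9]
brass (115.5, 205.3) diam mm 88.1 xy@13mm [0.5908 0.2859] @27 [0.5892 0.281 ] @0 [0.5912 0.2898] ell [37.5 38.5]
brass (205.5, 200.6) diam mm 83.4 xy@13mm [0.5972 0.0855] @27 [0.5963 0.084 ] @0 [0.5985 0.0868] ell [35.9 36.5]
brass (243.9, 148.9) diam mm 36.7 xy@13mm [ 0.7127 -0.0025] @27 [ 0.71   -0.0029] @0 [ 0.7157 -0.0027] ell [14.8 15.5]
amber (202.8, 250.7) diam mm 44.3 xy@13mm [0.4863 0.0928] @27 [0.4866 0.0913] @0 [0.4855 0.0943] ell [18.5 19.5]
amber (279.1, 180.5) diam mm 63.4 xy@13mm [ 0.6392 -0.0801] @27 [ 0.6372 -0.0792] @0 [ 0.6407 -0.0813] ell [26.7 27.3]
```

```bash
python3 - <<'E'
from h import *
T=snap('top');S=snap('scene')
pts={'fl':(.4738,-.307,.116),'fs':(.591,.2875,.096),'gl':(.6372,-.0792,.054),'gs':(.4864,.092,.042),'pl':(.5972,.0855,.048),'ps':(.4606,-.1033,.042)}
t=[]
for n,p in pts.items():
    for s,k in((T,'T'),(S,'S')):
        u,v=proj(s,p); print(n,k,round(u,1),round(v,1))
        x,y=int(u)-25,int(v)-25
        c=cv2.resize(s['image'][y:y+50,x:x+50],(200,200),interpolation=cv2.INTER_NEAREST).copy()
        a,b=int((u-x+.5)*4),int((v-y+.5)*4); cv2.drawMarker(c,(a,b),(0,255,0),0,8); t.append(c[:,:,::-1])
g=np.vstack([np.hstack(t[i:i+4]) for i in(0,4,8)])
cv2.imwrite('pics/z.png',g)
E
```

```text
fl T 400.7 255.0
fl S 72.8 168.1
fs T 101.3 202.4
fs S 361.6 140.7
gl T 280.1 178.9
gl S 215.8 212.0
gs T 201.6 251.2
gs S 261.8 156.4
pl T 203.8 199.3
pl S 281.7 181.6
ps T 293.1 261.4
ps S 177.5 170.3
```

View pics/z.png

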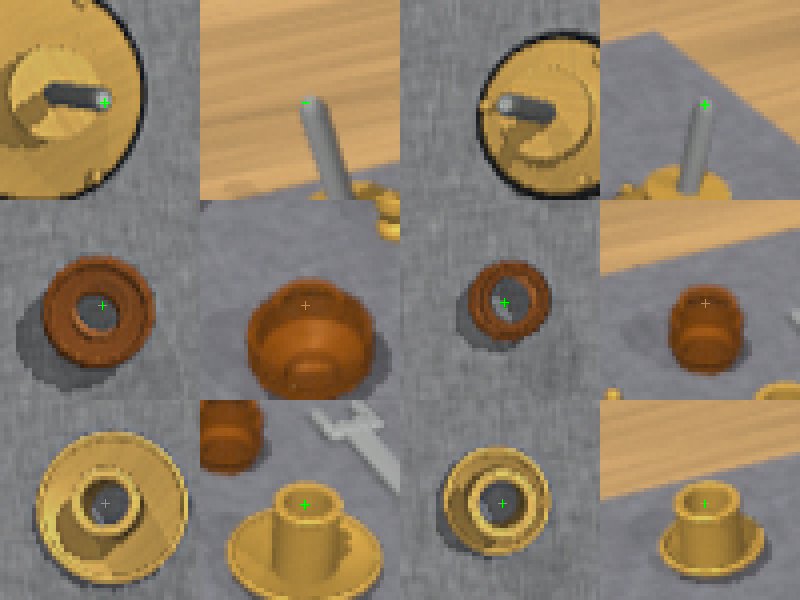

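```bash
cat >> h.py <<'E'
def Rj(a):
    a=np.radians(a); x=np.array([0,0,-1.]); z=np.array([np.cos(a),np.sin(a),0]); return np.c_[x,np.cross(z,x),z]
def go(x,y,z,a=None):
    o=ctrl.get_obs(); C=R.from_euler('xyz',o['orientation'],degrees=True).as_matrix()
    ja=np.degrees(np.arctan2(C[1,2],C[0,2]))
    if a is None: a=ja
    while a-ja>90:a-=180
    while a-ja<-90:a+=180
    rv=R.from_matrix(C.T@Rj(a)).as_rotvec(degrees=True); d=C.T@(np.array([x,y,z])-o['tool_pos'])*100
    print('jaw',ja.round(1),'tilt',np.degrees(np.arccos(-C[2,0])).round(2),'turn',rv.round(1),'shift cm',d.round(2),'t',o['clock'],'pos',o['tool_pos'].round(4),'F',o['force'].round(1),'open',round(o['opening'],4),'j',o['joint_pos'].round(0))
E
python3 -c "
from h import *
for a in (0,30,60,90,None): go(.486,.092,.12,a)"
```

```text
jaw -114.1 tilt 0.04 turn [65.9  0.  -0. ] shift cm [10.64 40.63 39.26] t 0.25 pos [0.275  0.6162 0.2261] F [-0.5 -0.5 -1. ] open 0.0874 j [ 82.  21.   1.  -0. -70. -17.]
jaw -114.1 tilt 0.04 turn [35.9  0.  -0. ] shift cm [10.64 40.63 39.26] t 0.25 pos [0.275  0.6162 0.2261] F [-0.5 -0.5 -1. ] open 0.0874 j [ 82.  21.   1.  -0. -70. -17.]
jaw -114.1 tilt 0.04 turn [ 5.9  0.  -0. ] shift cm [10.64 40.63 39.26] t 0.25 pos [0.275  0.6162 0.2261] F [-0.5 -0.5 -1. ] open 0.0874 j [ 82.  21.   1.  -0. -70. -17.]
jaw -114.1 tilt 0.04 turn [-24.1   0.    0. ] shift cm [10.64 40.63 39.26] t 0.25 pos [0.275  0.6162 0.2261] F [-0.5 -0.5 -1. ] open 0.0874 j [ 82.  21.   1.  -0. -70. -17.]
jaw -114.1 tilt 0.04 turn [ 0.  0. -0.] shift cm [10.64 40.63 39.26] t 0.25 pos [0.275  0.6162 0.2261] F [-0.5 -0.5 -1. ] open 0.0874 j [ 82.  21.   1.  -0. -70. -17.]
```

>>> servo_tool(
  deltas=[
    [[0, 0, 0], [2, 3.4, 3.2], 6.5],
    [[0, 0, 0], [3, 6.8, 6.5], 6.5],
    [[0, 0, 0], [4, 10.2, 9.8], 6.5],
    [[0, 0, 0], [5, 13.6, 13.1], 6.5],
    [[0, 0, 0], [6, 17, 16.4], 6.5],
  ],
)

```text
clock: 0.75
tool_pos: [0.3638, 0.3952, 0.166]
orientation: [18.2, 90.0, -95.8]
force: [0.9, 0.7, 0.5]
opening: 0.0652
```

>>> servo_tool(
  deltas=[
    [[0, 0, 0], [0, 3.4, 3.2], 6.5],
    [[0, 0, 0], [0, 6.8, 6.5], 6.5],
    [[0, 0, 0], [0, 10.2, 9.8], 6.5],
    [[0, 0, 0], [0, 13.6, 13.1], 6.5],
    [[0, 0, 0], [0, 17, 16.4], 6.5],
  ],
)

```text
clock: 1.25
tool_pos: [0.4525, 0.1745, 0.1664]
orientation: [112.8, 90.0, -1.2]
force: [1.4, 0.9, -1.3]
opening: 0.0648
```

```bash
python3 -c "
from h import *
go(.4864,.092,.007)"
```

```text
jaw -114.0 tilt 0.03 turn [-0. -0. -0.] shift cm [15.94  6.44  6.16] t 1.25 pos [0.4525 0.1745 0.1664] F [ 1.4  0.9 -1.3] open 0.0648 j [ 44.   5. -28.   0. -57.  22.]
```

>>> servo_tool(
  deltas=[
    [[0, 0, 0], [1, 3.2, 3.1], 6.5],
    [[0, 0, 0], [3, 6.4, 6.2], 6.5],
    [[0, 0, 0], [6, 6.4, 6.2], 6.5],
    [[0, 0, 0], [9, 6.4, 6.2], 6.5],
    [[0, 0, 0], [11, 6.4, 6.2], 6.5],
  ],
)

```text
clock: 1.75
tool_pos: [0.4852, 0.0907, 0.0547]
orientation: [-31.4, 89.9, -145.5]
force: [-1.1, -0.5, 0.3]
opening: 0.0651
```

```bash
python3 -c "
from h import *
go(.4864,.092,.005)
snap('scene','a.png')"
```

```text
jaw -114.1 tilt 0.06 turn [-0.  0.  0.] shift cm [ 4.97  0.06 -0.17] t 1.75 pos [0.4852 0.0907 0.0547] F [-1.1 -0.5  0.3] open 0.0651 j [ 33.  14. -34.   0. -41.  32.]
```

View pics/a.png

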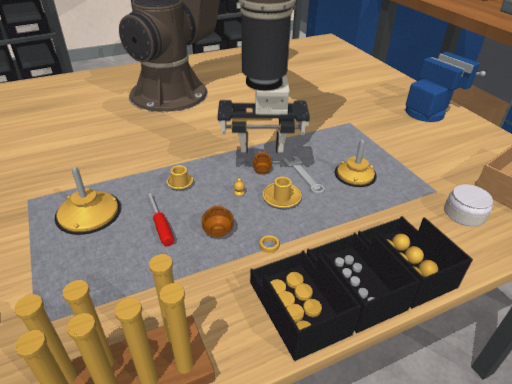

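The gripper straddles the small glass (262,163), with its fingers at about (243,145) and (283,150). Next I descend and close.

>>> servo_tool(
  deltas=[
    [[0, 0, 0], [2, 0, -0.1], 6.5],
    [[0, 0, 0], [3.5, 0.1, -0.2], 6.5],
    [[0, 0, 0], [4.7, 0.1, -0.2], 6.5],
    [[0, 0, 0], [4.9, 0.1, -0.2], 6.5],
    [[0, 0, 0], [4.9, 0.1, -0.2], 6.5],
  ],
)

```text
clock: 2.3
tool_pos: [0.4854, 0.0917, 0.0036]
orientation: [-37.3, 89.7, -151.4]
force: [0.3, 0.3, -0.9]
opening: 0.0653
```

>>> servo_tool(
  deltas=[
    [[0, 0, 0], [0, 0, 0], 5],
    [[0, 0, 0], [0, 0, 0], 4.5],
    [[0, 0, 0], [0, 0, 0], 4],
    [[0, 0, 0], [0, 0, 0], 3.8],
    [[0, 0, 0], [0, 0, 0], 3.8],
  ],
)

```text
clock: 2.8
tool_pos: [0.4858, 0.0919, 0.0042]
orientation: [-36.6, 89.8, -150.7]
force: [-0.6, 0.7, 6.1]
opening: 0.0437
```

```bash
python3 -c "
from h import *
go(.591,.2875,.145)"
```

```text
jaw -114.1 tilt 0.23 turn [-0.   0.2  0.1] shift cm [-14.16   1.59 -22.1 ] t 2.8 pos [0.4858 0.0919 0.0042] F [-0.6  0.7  6.1] open 0.0437 j [ 34.  19. -37.  -0. -34.  32.]
```

>>> servo_tool(
  deltas=[
    [[0, 0, 0], [-2, 0, 0], 3.8],
    [[0, 0, 0], [-5, 0, 0], 3.8],
    [[0, 0, 0], [-8, 0, -1], 3.8],
    [[0, 0, 0], [-11, 0.4, -4], 3.8],
    [[0, 0, 0], [-14, 0.7, -8], 3.8],
  ],
)

```text
clock: 3.3
tool_pos: [0.5248, 0.1619, 0.1454]
orientation: [-40.0, 89.8, -154.2]
force: [1.2, 1.1, -0.3]
opening: 0.0434
```

>>> servo_tool(
  deltas=[
    [[0, 0, 0], [0, 0.3, -3.5], 3.8],
    [[0, 0, 0], [0, 0.5, -7], 3.8],
    [[0, 0, 0], [0, 0.7, -10], 3.8],
    [[0, 0, 0], [0, 0.8, -12.5], 3.8],
    [[0, 0, 0], [0, 0.9, -14], 3.8],
  ],
)

```text
clock: 3.8
tool_pos: [0.5906, 0.2873, 0.1442]
orientation: [-38.8, 89.7, -152.9]
force: [-0.7, 0.2, -0.2]
opening: 0.0439
```

```bash
python3 -c "
from h import *
go(.591,.2875,.045)
snap('scene','b.png')"
```

```text
jaw -114.1 tilt 0.3 turn [-0.   0.2  0.2] shift cm [ 9.91  0.06 -0.07] t 3.8 pos [0.5906 0.2873 0.1442] F [-0.7  0.2 -0.2] open 0.0439 j [ 43.  22.  -8.  -0. -60.  23.]
```

View pics/b.png

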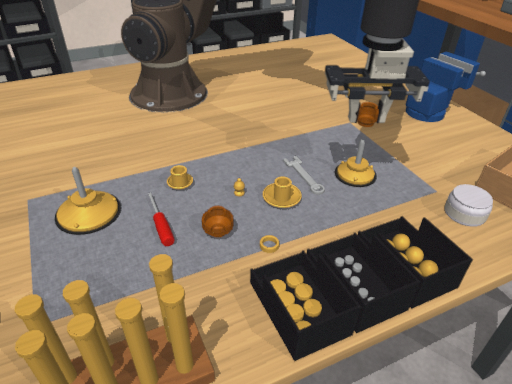

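```bash
python3 -c "
from m import *
for k in('scene','top'):
    s=snap(k); print(k,proj(s,(.591,.2875,.161)).round(1),proj(s,(.591,.2875,.137)).round(1))
    for c in blobs(s,(3,120,30),(15,255,230)):
        print(np.round(cv2.boundingRect(c),1),cv2.minEnclosingCircle(c))
"
```

```text
scene [367.  114.7] [365.  124.6]
[ 71 356  23  28] ((82.0, 371.0), 16.278919219970703)
[110 340  30  44] ((124.8477554321289, 363.734619140625), 23.904930114746094)
[146 315  69  69] ((180.5066375732422, 355.2822570800781), 41.626678466796875)
[202 206  31  31] ((217.2576904296875, 221.52691650390625), 16.12264060974121)
[476 146  36  63] ((506.3143005371094, 177.0), 31.352224349975586)
[358 102  22  26] ((368.5, 114.0), 13.124505043029785)
[452  87  56  39] ((478.9950866699219, 104.42646789550781), 28.008258819580078)
[418   0  94  46] ((465.5, 23.5), 50.32405090332031)
top [ 88.8 199.8] [ 93.6 200.8]
[ 80 193  11  17] ((86.0, 201.0), 8.944372177124023)
[266 167  28  28] ((279.0625, 180.5), 14.098111152648926)
[458 139  54  98] ((491.5, 187.0), 51.80984878540039)
[  0 109   8  29] ((3.5, 123.0), 14.430970191955566)
[324  55 101  48] ((373.3509216308594, 80.04023742675781), 53.10417938232422)
```

>>> servo_tool(
  deltas=[
    [[0, 0, 0], [2.5, 0.05, -0.05], 3.8],
    [[0, 0, 0], [5, 0.05, -0.05], 3.8],
    [[0, 0, 0], [7.5, 0.05, -0.05], 3.8],
    [[0, 0, 0], [9.2, 0.05, -0.05], 3.8],
    [[0, 0, 0], [9.7, 0.05, -0.05], 3.8],
  ],
)

```text
clock: 4.45
tool_pos: [0.5885, 0.2839, 0.0451]
orientation: [-35.0, 89.4, -149.2]
force: [0.2, -0.3, -0.7]
opening: 0.0435
```

>>> servo_tool(
  deltas=[
    [[0, 0, 0], [0.1, 0, 0], 3.8],
    [[0, 0, 0], [0.2, 0, 0], 3.8],
    [[0, 0, 0], [0.3, 0, 0], 3.8],
    [[0, 0, 0], [0.4, 0, 0], 3.8],
    [[0, 0, 0], [0.4, 0, 0], 3.8],
  ],
)

```text
clock: 4.95
tool_pos: [0.5886, 0.2841, 0.0416]
orientation: [-36.1, 89.5, -150.3]
force: [-0.4, 0.5, -1.1]
opening: 0.0437
```

```bash
python3 -c "
from h import *
go(.591,.2875,.041,-114)"
```

```text
jaw -114.2 tilt 0.51 turn [-0.2  0.4  0.3] shift cm [ 0.06  0.08 -0.41] t 4.95 pos [0.5886 0.2841 0.0416] F [-0.4  0.5 -1.1] open 0.0437 j [ 43.  28. -14.  -0. -49.  23.]
```

>>> servo_tool(
  deltas=[
    [[0, 0.2, 0.1], [0, 0.05, -0.2], 3.8],
    [[0, 0.4, 0.3], [0, 0.1, -0.4], 3.8],
    [[0, 0.4, 0.3], [0, 0.1, -0.4], 3.8],
    [[0, 0.4, 0.3], [0.05, 0.1, -0.4], 3.8],
    [[0, 0.4, 0.3], [0.1, 0.1, -0.4], 3.8],
  ],
)

```text
clock: 5.45
tool_pos: [0.5911, 0.2873, 0.0405]
orientation: [-12.6, 90.0, -126.8]
force: [-0.4, -0.1, -1.2]
opening: 0.0436
```

```bash
python3 -c "
from h import *
go(.591,.2875,.04,-114)"
```

```text
jaw -114.2 tilt 0.02 turn [-0.2  0.   0. ] shift cm [ 0.05 -0.02 -0.01] t 5.45 pos [0.5911 0.2873 0.0405] F [-0.4 -0.1 -1.2] open 0.0436 j [ 43.  28. -14.   0. -48.  23.]
```

>>> servo_tool(
  deltas=[
    [[0, 0, 0], [0.03, 0, 0], 3.8],
    [[0, 0, 0], [0.06, 0, 0], 3.8],
    [[0, 0, 0], [0.1, 0, 0], 3.8],
    [[0, 0, 0], [0.13, 0, 0], 3.8],
    [[0, 0, 0], [0.13, 0, 0], 3.8],
  ],
)

```text
clock: 5.95
tool_pos: [0.5912, 0.2873, 0.0402]
orientation: [85.2, 90.0, -29.0]
force: [-4.0, -0.3, 7.6]
opening: 0.0434
```

>>> servo_tool(
  deltas=[
    [[0, 0, 0], [0, 0, 0], 4.6],
    [[0, 0, 0], [0, 0, 0], 5.5],
    [[0, 0, 0], [0, 0, 0], 6.2],
    [[0, 0, 0], [0, 0, 0], 6.2],
    [[0, 0, 0], [0, 0, 0], 6.2],
  ],
)

```text
clock: 6.45
tool_pos: [0.5912, 0.2873, 0.04]
orientation: [44.1, 90.0, -70.1]
force: [0.8, -0.8, 0.4]
opening: 0.0614
```

>>> servo_tool(
  deltas=[
    [[0, 0, 0], [-2, 0, 0], 6.2],
    [[0, 0, 0], [-5, 0, 0], 6.2],
    [[0, 0, 0], [-8, 0, 0], 6.2],
    [[0, 0, 0], [-10, 0, 0], 6.2],
    [[0, 0, 0], [-12, 0, 0], 6.2],
  ],
)

```text
clock: 6.95
tool_pos: [0.5912, 0.2874, 0.1612]
orientation: [129.1, 90.0, 14.9]
force: [0.1, 0.2, 0.3]
opening: 0.0621
```

```bash
python3 -c "
from h import *
go(.4606,-.1033,.016,66)"
```

```text
jaw -114.2 tilt 0.04 turn [-0.2 -0.  -0. ] shift cm [14.51  4.09 41.  ] t 6.95 pos [0.5912 0.2874 0.1612] F [0.1 0.2 0.3] open 0.0621 j [ 43.  21.  -7.   0. -62.  23.]
```

>>> servo_tool(
  deltas=[
    [[0, 0, 0], [0, 0.4, 4.3], 6.2],
    [[0, 0, 0], [0, 0.8, 8.6], 6.2],
    [[0, 0, 0], [0, 1.2, 12.9], 6.2],
    [[0, 0, 0], [0, 1.6, 17.2], 6.2],
    [[0, 0, 0], [0, 2, 21.5], 6.2],
  ],
)

```text
clock: 7.45
tool_pos: [0.5205, 0.0816, 0.1612]
orientation: [134.3, 89.9, 20.2]
force: [0.5, -0.3, -0.5]
opening: 0.0622
```

>>> servo_tool(
  deltas=[
    [[0, 0, 0], [0, 0.4, 4.3], 6.2],
    [[0, 0, 0], [1, 0.8, 8.6], 6.2],
    [[0, 0, 0], [3, 1.2, 12.9], 6.2],
    [[0, 0, 0], [5, 1.6, 17], 6.2],
    [[0, 0, 0], [7, 2, 19.5], 6.2],
  ],
)

```text
clock: 7.95
tool_pos: [0.4576, -0.1064, 0.0908]
orientation: [132.9, 89.9, 18.6]
force: [0.3, 0.8, 0.0]
opening: 0.0619
```

```bash
python3 -c "
from h import *
go(.4606,-.1033,.017,66)"
```

```text
jaw -114.2 tilt 0.1 turn [-0.2 -0.1 -0.1] shift cm [ 7.38  0.14 -0.4 ] t 7.95 pos [ 0.4576 -0.1064  0.0908] F [0.3 0.8 0. ] open 0.0619 j [ 11.   9. -35.  -0. -46.  55.]
```

>>> servo_tool(
  deltas=[
    [[0, 0, 0], [2.5, 0.1, -0.2], 6.2],
    [[0, 0, 0], [5, 0.1, -0.4], 6.2],
    [[0, 0, 0], [6.8, 0.1, -0.4], 6.2],
    [[0, 0, 0], [7.3, 0.1, -0.4], 6.2],
    [[0, 0, 0], [7.3, 0.1, -0.4], 6.2],
  ],
)

```text
clock: 8.45
tool_pos: [0.4599, -0.1032, 0.0174]
orientation: [-171.9, 90.0, 73.9]
force: [0.8, -0.5, 0.6]
opening: 0.0617
```

```bash
python3 -c "
from h import *
go(.4606,-.1033,.017,66)
snap('scene','c.png')"
```

```text
jaw -114.2 tilt 0.01 turn [-0.2 -0.   0. ] shift cm [ 0.04  0.07 -0.02] t 8.45 pos [ 0.4599 -0.1032  0.0174] F [ 0.8 -0.5  0.6] open 0.0617 j [ 11.  16. -39.  -0. -35.  54.]
```

View pics/c.png

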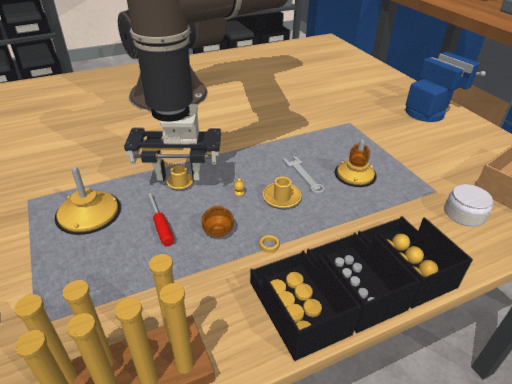

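The small glass stands upright on the small foot at (359,157). The fingers straddle the small pan's cup at (179,177). Next I close and lift.

>>> servo_tool(
  deltas=[
    [[0, 0, 0], [0, 0.05, 0], 5],
    [[0, 0, 0], [0, 0.05, 0], 4.2],
    [[0, 0, 0], [0, 0.05, 0], 3.5],
    [[0, 0, 0], [0, 0.05, 0], 3],
    [[0, 0, 0], [0, 0.05, 0], 3],
  ],
)

```text
clock: 9.0
tool_pos: [0.4613, -0.1033, 0.0186]
orientation: [125.4, 89.9, 11.1]
force: [-1.1, 1.2, 5.0]
opening: 0.0355
```

```bash
python3 -c "
from h import *
go(.591,.2875,.14,66)"
```

```text
jaw -114.2 tilt 0.14 turn [-0.2 -0.1 -0.1] shift cm [-12.09  -4.17 -40.97] t 9.0 pos [ 0.4613 -0.1033  0.0186] F [-1.1  1.2  5. ] open 0.0355 j [ 11.  16. -39.   0. -35.  54.]
```

>>> servo_tool(
  deltas=[
    [[0, 0, 0], [-2, 0, 0], 3],
    [[0, 0, 0], [-5, 0, 0], 3],
    [[0, 0, 0], [-8.5, -0.3, -2], 3],
    [[0, 0, 0], [-12, -0.6, -6], 3],
    [[0, 0, 0], [-13, -1, -10], 3],
  ],
)

```text
clock: 9.5
tool_pos: [0.4944, -0.0072, 0.1522]
orientation: [127.4, 89.6, 13.1]
force: [0.6, 0.2, -0.7]
opening: 0.0359
```

>>> servo_tool(
  deltas=[
    [[0, 0, 0], [0, -0.4, -4.2], 3],
    [[0, 0, 0], [0, -0.8, -8.4], 3],
    [[0, 0, 0], [0, -1.2, -12.6], 3],
    [[0, 0, 0], [0, -1.6, -16.8], 3],
    [[0, 0, 0], [0, -2, -20.5], 3],
  ],
)

```text
clock: 10.0
tool_pos: [0.5606, 0.1898, 0.1528]
orientation: [127.4, 89.6, 13.1]
force: [0.4, -0.2, -1.6]
opening: 0.0358
```

```bash
python3 -c "
from h import *
go(.591,.2875,.145,66)"
```

```text
jaw -114.3 tilt 0.4 turn [-0.3 -0.2 -0.3] shift cm [  0.81  -1.25 -10.15] t 10.0 pos [0.5606 0.1898 0.1528] F [ 0.4 -0.2 -1.6] open 0.0358 j [ 38.  16. -16.   0. -57.  28.]
```

>>> servo_tool(
  deltas=[
    [[-0.1, -0.2, -0.2], [0.2, -0.5, -3.5], 3],
    [[-0.2, -0.2, -0.3], [0.4, -0.9, -7], 3],
    [[-0.3, -0.2, -0.3], [0.6, -1.2, -9.2], 3],
    [[-0.3, -0.2, -0.3], [0.8, -1.25, -10.1], 3],
    [[-0.3, -0.2, -0.3], [0.8, -1.25, -10.1], 3],
  ],
)

```text
clock: 10.5
tool_pos: [0.5904, 0.2876, 0.1439]
orientation: [-36.4, 89.9, -150.3]
force: [-0.0, 0.0, -1.3]
opening: 0.0355
```

```bash
python3 -c "
from h import *
go(.591,.2875,.1,66)
s=snap('scene','d.png');T=snap('top')
x,y=proj(s,(.591,.2875,.09)).astype(int);a,b=proj(T,(.591,.2875,.09)).astype(int)
g=[cv2.resize(i[q-50:q+50,p-50:p+50],(400,400)) for i,p,q in((s['image'],x,y),(T['image'],a,b))]
cv2.imwrite('pics/d.png',np.hstack(g)[:,:,::-1])"
```

```text
jaw -113.9 tilt 0.06 turn [0.1 0.  0. ] shift cm [ 4.39  0.06 -0.02] t 10.5 pos [0.5904 0.2876 0.1439] F [-0.   0.  -1.3] open 0.0355 j [ 43.  22.  -8.  -0. -60.  23.]
```

View pics/d.png

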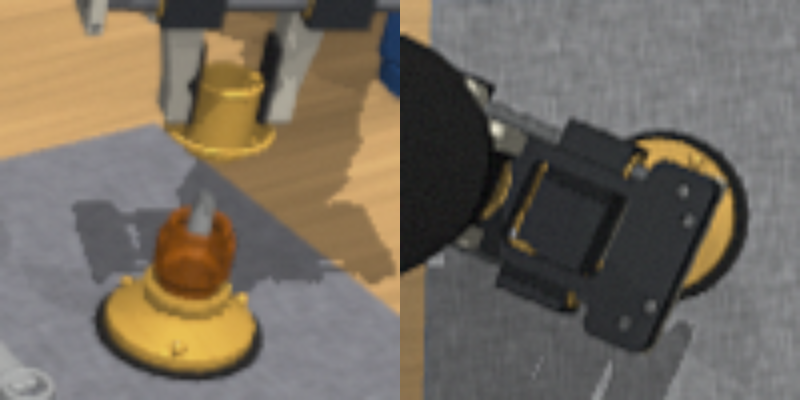

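The small glass sits centred on its seat with the rod inside it, at (200,245) in the crop. The pan hangs level over it at (222,130). Next I lower it.

>>> servo_tool(
  deltas=[
    [[0, 0, 0], [1, 0.05, 0], 3],
    [[0, 0, 0], [2, 0.05, 0], 3],
    [[0, 0, 0], [3, 0.05, 0], 3],
    [[0, 0, 0], [4, 0.05, 0], 3],
    [[0, 0, 0], [4.3, 0.05, 0], 3],
  ],
)

```text
clock: 11.1
tool_pos: [0.5899, 0.2852, 0.0998]
orientation: [-31.7, 89.8, -145.7]
force: [-0.0, 0.2, -1.2]
opening: 0.0359
```

```bash
python3 -c "
from h import *
go(.591,.2875,.0966,66)"
```

```text
jaw -114.0 tilt 0.17 turn [-0.   0.1  0.1] shift cm [ 0.32  0.   -0.25] t 11.1 pos [0.5899 0.2852 0.0998] F [-0.   0.2 -1.2] open 0.0359 j [ 43.  25. -11.  -0. -55.  23.]
```

>>> servo_tool(
  deltas=[
    [[0, 0.1, 0.1], [0, 0, -0.25], 3],
    [[0, 0.1, 0.1], [0.1, 0, -0.25], 3],
    [[0, 0.1, 0.1], [0.2, 0, -0.25], 3],
    [[0, 0.1, 0.1], [0.28, 0, -0.25], 3],
    [[0, 0.1, 0.1], [0.32, 0, -0.25], 3],
  ],
)

```text
clock: 11.6
tool_pos: [0.591, 0.2876, 0.0968]
orientation: [38.4, 90.0, -75.6]
force: [-0.1, 0.0, -1.9]
opening: 0.0358
```

>>> servo_tool(
  deltas=[
    [[0, 0, 0], [0.02, 0, 0], 3],
    [[0, 0, 0], [0.05, 0, 0], 3],
    [[0, 0, 0], [0.07, 0, 0], 3],
    [[0, 0, 0], [0.1, 0, 0], 3],
    [[0, 0, 0], [0.1, 0, 0], 3],
  ],
)

```text
clock: 12.1
tool_pos: [0.5913, 0.2877, 0.0967]
orientation: [107.1, 89.9, -6.9]
force: [-1.5, -1.0, 5.8]
opening: 0.0359
```

Contact is at z 0.0967, where it was expected. Next I release and retreat.

>>> servo_tool(
  deltas=[
    [[0, 0, 0], [0, 0, 0], 4],
    [[0, 0, 0], [0, 0, 0], 5],
    [[0, 0, 0], [0, 0, 0], 6],
    [[0, 0, 0], [0, 0, 0], 6.2],
    [[0, 0, 0], [0, 0, 0], 6.2],
  ],
)

```text
clock: 12.6
tool_pos: [0.5913, 0.2876, 0.0965]
orientation: [92.5, 89.9, -21.5]
force: [-0.3, -0.7, 0.1]
opening: 0.061
```

>>> servo_tool(
  deltas=[
    [[0, 0, 0], [-2, 0, 0], 6.2],
    [[0, 0, 0], [-4, 0, 0], 6.2],
    [[0, 0, 0], [-6, 0, 0], 6.2],
    [[0, 0, 0], [-8, 0, 0], 7],
    [[0, 0, 0], [-9, 0, 0], 8],
  ],
)

```text
clock: 13.1
tool_pos: [0.5918, 0.2881, 0.1885]
orientation: [134.4, 89.8, 20.4]
force: [0.2, -0.6, 0.6]
opening: 0.0729
```

```bash
python3 -c "
from h import *
go(.638,-.08,.011,66)"
```

```text
jaw -114.0 tilt 0.18 turn [ 0.  -0.1 -0.1] shift cm [17.72 19.14 31.79] t 13.1 pos [0.5918 0.2881 0.1885] F [ 0.2 -0.6  0.6] open 0.0729 j [ 43.  20.  -5.   0. -65.  23.]
```

>>> servo_tool(
  deltas=[
    [[0, 0, 0], [0, 2.2, 3.7], 8],
    [[0, 0, 0], [0, 4.4, 7.4], 8],
    [[0, 0, 0], [0, 6.6, 11.1], 8],
    [[0, 0, 0], [0, 8.8, 14.8], 8],
    [[0, 0, 0], [0, 11, 18.5], 8],
  ],
)

```text
clock: 13.6
tool_pos: [0.6169, 0.0727, 0.1879]
orientation: [136.7, 89.8, 22.7]
force: [1.2, 1.0, 0.4]
opening: 0.0798
```

>>> servo_tool(
  deltas=[
    [[0, 0, 0], [1, 2.2, 3.7], 8],
    [[0, 0, 0], [3, 4.4, 7.4], 8],
    [[0, 0, 0], [5, 6.6, 11.1], 8],
    [[0, 0, 0], [8, 8, 13], 8],
    [[0, 0, 0], [9, 8.1, 13.3], 8],
  ],
)

```text
clock: 14.1
tool_pos: [0.6351, -0.0846, 0.0939]
orientation: [-83.3, 89.8, 162.5]
force: [-0.1, 0.7, 0.9]
opening: 0.08
```

```bash
python3 -c "
from h import *
go(.638,-.08,.011,66)
snap('scene','e.png')"
```

```text
jaw -114.2 tilt 0.15 turn [-0.2  0.   0.2] shift cm [ 8.29  0.1  -0.54] t 14.1 pos [ 0.6351 -0.0846  0.0939] F [-0.1  0.7  0.9] open 0.08 j [ 10.  24. -13.  -0. -53.  56.]
```

View pics/e.png

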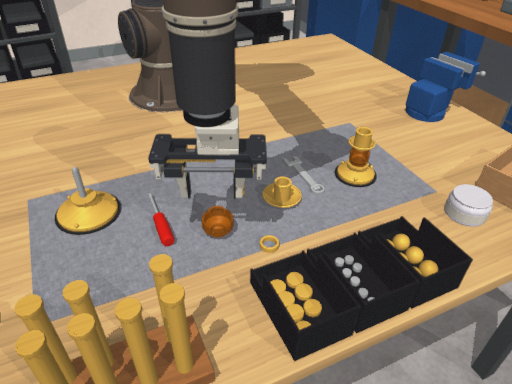

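The small candlestick stands complete and upright at (360,155). The open fingers, at (184,190) and (239,192), are over the large glass at (217,222). Next I descend.

>>> servo_tool(
  deltas=[
    [[0, 0, 0.1], [1, 0.1, -0.5], 8],
    [[0, 0, 0.2], [3.5, 0.1, -0.5], 8],
    [[0, 0, 0.2], [6, 0.1, -0.5], 8],
    [[0, 0, 0.2], [8, 0.1, -0.5], 8],
    [[0, 0, 0.2], [8.3, 0.1, -0.5], 8],
  ],
)

```text
clock: 14.65
tool_pos: [0.6361, -0.0781, 0.0083]
orientation: [-52.8, 89.8, -166.9]
force: [-0.8, -0.5, -0.6]
opening: 0.0805
```

>>> servo_tool(
  deltas=[
    [[0, 0, 0], [0, 0, 0], 7],
    [[0, 0, 0], [0, 0, 0], 6.5],
    [[0, 0, 0], [0, 0, 0], 6],
    [[0, 0, 0], [0, 0, 0], 5.6],
    [[0, 0, 0], [0, 0, 0], 5.6],
  ],
)

```text
clock: 15.15
tool_pos: [0.637, -0.0778, 0.0095]
orientation: [-48.8, 89.9, -162.9]
force: [-1.5, 3.2, 5.5]
opening: 0.06
```

```bash
python3 -c "
from h import *
go(.474,-.306,.155,66)"
```

```text
jaw -114.1 tilt 0.09 turn [-0.1  0.1  0.1] shift cm [-14.51  -5.59  27.5 ] t 15.15 pos [ 0.637  -0.0778  0.0095] F [-1.5  3.2  5.5] open 0.06 j [ 10.  29. -17.   0. -44.  55.]
```

>>> servo_tool(
  deltas=[
    [[0, 0, 0], [-2, 0, 0], 5.6],
    [[0, 0, 0], [-5, 0, 0], 5.6],
    [[0, 0, 0], [-8.5, -0.2, 1], 5.6],
    [[0, 0, 0], [-12, -0.9, 4.5], 5.6],
    [[0, 0, 0], [-14.5, -1.7, 8.5], 5.6],
  ],
)

```text
clock: 15.65
tool_pos: [0.5873, -0.1486, 0.1568]
orientation: [67.0, 90.0, -47.0]
force: [0.8, -1.7, -1.0]
opening: 0.0605
```

>>> servo_tool(
  deltas=[
    [[0, 0, 0], [0, -0.8, 4.3], 5.6],
    [[0, 0, 0], [0, -1.7, 8.6], 5.6],
    [[0, 0, 0], [0, -2.5, 12.5], 5.6],
    [[0, 0, 0], [0, -3.3, 16], 5.6],
    [[0, 0, 0], [0, -3.8, 18.5], 5.6],
  ],
)

```text
clock: 16.15
tool_pos: [0.4753, -0.3037, 0.157]
orientation: [57.0, 90.0, -57.0]
force: [0.5, -0.1, -1.5]
opening: 0.0604
```

```bash
python3 -c "
from m import *
go(.474,-.306,.155,66)"
```

```text
jaw -114.1 tilt 0.03 turn [-0.1  0.  -0. ] shift cm [ 0.2  -0.03  0.26] t 16.15 pos [ 0.4753 -0.3037  0.157 ] F [ 0.5 -0.1 -1.5] open 0.0604 j [-13.  13. -19.   0. -57.  79.]
```

```bash
python3 -c "
from h import *
go(.474,-.306,.06,66)
s=snap('scene');T=snap('top')
C=s['image'].copy()
x,y=proj(s,(.474,-.306,.12)).astype(int);a,b=proj(T,(.474,-.306,.12)).astype(int)
for z in(.046,.116,.147,.2): cv2.circle(s['image'],tuple(proj(s,(.474,-.306,z)).round().astype(int)),0,(0,255,0),-1)
g=[cv2.resize(i[max(q-50,0):q+50,max(p-50,0):p+50],(400,400),interpolation=0) for i,p,q in((s['image'],x,y),(T['image'],a,b))]
cv2.imwrite('pics/f.png',np.hstack(g)[:,:,::-1])"
```

```text
jaw -114.1 tilt 0.03 turn [-0.1  0.  -0. ] shift cm [ 9.7  -0.03  0.26] t 16.15 pos [ 0.4753 -0.3037  0.157 ] F [ 0.5 -0.1 -1.5] open 0.0604 j [-13.  13. -19.   0. -57.  79.]
```

View pics/f.png

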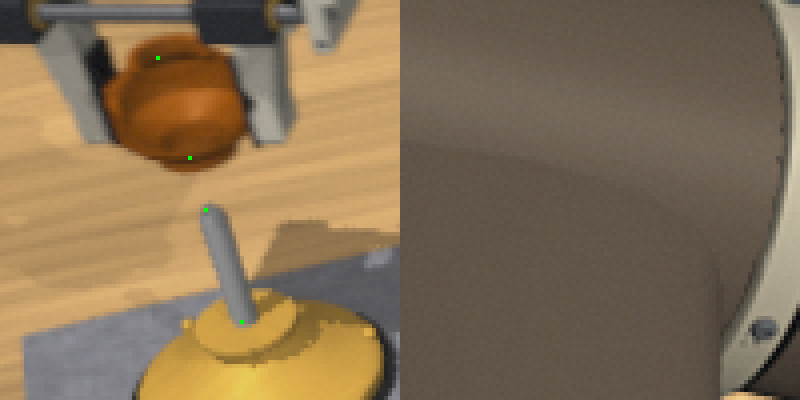

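The rod tip is at (212,212) in the crop, about 1.4 image px right of my mark, so I shift the axis estimate to (0.4745,-0.304). The large glass hangs level over the rod.

>>> servo_tool(
  deltas=[
    [[0, 0, 0], [1, 0, 0], 5.6],
    [[0, 0, 0], [2, 0, 0], 5.6],
    [[0, 0, 0], [2.5, 0, 0], 5.6],
    [[0, 0, 0], [2.5, 0, 0], 5.6],
  ],
)

```text
clock: 16.65
tool_pos: [0.4746, -0.3034, 0.1303]
orientation: [-74.4, 89.8, 171.4]
force: [0.7, -0.6, -1.2]
opening: 0.0604
```

```bash
python3 -c "
from h import *
go(.4745,-.304,.0585,66)"
```

```text
jaw -114.1 tilt 0.15 turn [-0.1  0.   0.1] shift cm [7.18 0.04 0.05] t 16.65 pos [ 0.4746 -0.3034  0.1303] F [ 0.7 -0.6 -1.2] open 0.0604 j [-13.  15. -21.   0. -54.  79.]
```

>>> servo_tool(
  deltas=[
    [[0, 0, 0.1], [1.8, 0, 0], 5.6],
    [[0, 0, 0.1], [3.6, 0, 0], 5.6],
    [[0, 0, 0.1], [5.4, 0, 0], 5.6],
    [[0, 0, 0.1], [6.7, 0, 0], 5.6],
    [[0, 0, 0.1], [6.9, 0, 0], 5.6],
  ],
)

```text
clock: 17.15
tool_pos: [0.4737, -0.3028, 0.0597]
orientation: [-72.7, 89.8, 173.2]
force: [0.5, -0.3, -1.9]
opening: 0.0602
```

```bash
python3 -c "
from h import *
go(.4745,-.304,.0555,66)"
```

```text
jaw -114.1 tilt 0.22 turn [-0.1  0.1  0.2] shift cm [0.42 0.12 0.08] t 17.15 pos [ 0.4737 -0.3028  0.0597] F [ 0.5 -0.3 -1.9] open 0.0602 j [-13.  20. -25.   0. -45.  79.]
```

>>> servo_tool(
  deltas=[
    [[0, 0.1, 0.2], [0.1, 0.1, 0.1], 5.6],
    [[0, 0.1, 0.2], [0.2, 0.1, 0.1], 5.6],
    [[0, 0.1, 0.2], [0.3, 0.1, 0.1], 5.6],
    [[0, 0.1, 0.2], [0.37, 0.1, 0.1], 5.6],
    [[0, 0.1, 0.2], [0.4, 0.1, 0.1], 5.6],
  ],
)

```text
clock: 17.65
tool_pos: [0.4744, -0.3042, 0.0561]
orientation: [145.9, 89.9, 31.8]
force: [-0.7, -0.0, -1.9]
opening: 0.0605
```

>>> servo_tool(
  deltas=[
    [[0, 0, 0], [0.02, 0, 0], 5.6],
    [[0, 0, 0], [0.05, 0, 0], 5.6],
    [[0, 0, 0], [0.07, 0, 0], 5.6],
    [[0, 0, 0], [0.1, 0, 0], 5.6],
    [[0, 0, 0], [0.1, 0, 0], 5.6],
  ],
)

```text
clock: 18.15
tool_pos: [0.4745, -0.3042, 0.0555]
orientation: [125.8, 89.9, 11.7]
force: [-0.9, 1.4, 4.0]
opening: 0.0601
```

>>> servo_tool(
  deltas=[
    [[0, 0, 0], [0, 0, 0], 6.4],
    [[0, 0, 0], [0, 0, 0], 7],
    [[0, 0, 0], [0, 0, 0], 7.8],
    [[0, 0, 0], [0, 0, 0], 8],
    [[0, 0, 0], [0, 0, 0], 8],
  ],
)

```text
clock: 18.65
tool_pos: [0.4745, -0.3042, 0.0554]
orientation: [129.7, 89.9, 15.6]
force: [-0.4, -0.6, 1.0]
opening: 0.0796
```

>>> servo_tool(
  deltas=[
    [[0, 0, 0], [-2, 0, 0], 8],
    [[0, 0, 0], [-5, 0, 0], 8],
    [[0, 0, 0], [-8, 0, 0], 8],
    [[0, 0, 0], [-10, 0, 0], 8],
    [[0, 0, 0], [-11, 0, 0], 7],
  ],
)

```text
clock: 19.15
tool_pos: [0.4752, -0.3046, 0.1675]
orientation: [102.9, 89.8, -11.2]
force: [0.1, -0.6, 0.4]
opening: 0.0758
```

```bash
python3 -c "
from h import *
go(.597,.0855,.0175,66)"
```

```text
jaw -114.1 tilt 0.23 turn [-0.1 -0.1 -0.2] shift cm [ 15.02  -4.85 -40.57] t 19.15 pos [ 0.4752 -0.3046  0.1675] F [ 0.1 -0.6  0.4] open 0.0758 j [-13.  13. -18.  -0. -59.  79.]
```

>>> servo_tool(
  deltas=[
    [[0, 0, 0], [0, -0.5, -4.2], 6.5],
    [[0, 0, 0], [0, -1, -8.4], 6.2],
    [[0, 0, 0], [0, -1.5, -12.6], 6],
    [[0, 0, 0], [0, -2, -16.8], 6],
    [[0, 0, 0], [0, -2.5, -21], 6],
  ],
)

```text
clock: 19.65
tool_pos: [0.5379, -0.101, 0.1669]
orientation: [100.6, 89.8, -13.5]
force: [-0.0, -0.1, 0.2]
opening: 0.0601
```

>>> servo_tool(
  deltas=[
    [[0, 0, 0], [0, -0.5, -4.2], 6],
    [[0, 0, 0], [0, -1, -8.4], 6],
    [[0, 0, 0], [2, -1.5, -12.6], 6],
    [[0, 0, 0], [5, -2, -16.8], 6],
    [[0, 0, 0], [7.5, -2.3, -19], 6],
  ],
)

```text
clock: 20.15
tool_pos: [0.595, 0.0845, 0.0903]
orientation: [105.8, 89.8, -8.2]
force: [-0.2, -0.1, -0.4]
opening: 0.0602
```

```bash
python3 -c "
from h import *
go(.597,.0855,.0175,66)"
```

```text
jaw -114.0 tilt 0.17 turn [-0.  -0.  -0.2] shift cm [ 7.28  0.12 -0.17] t 20.15 pos [0.595  0.0845 0.0903] F [-0.2 -0.1 -0.4] open 0.0602 j [ 27.  20. -19.   0. -50.  39.]
```

>>> servo_tool(
  deltas=[
    [[0, 0, -0.2], [2, 0.1, -0.15], 6],
    [[0, 0, -0.2], [4.5, 0.1, -0.15], 6],
    [[0, 0, -0.2], [6.5, 0.1, -0.15], 6],
    [[0, 0, -0.2], [7.2, 0.1, -0.15], 6],
    [[0, 0, -0.2], [7.2, 0.1, -0.15], 6],
  ],
)

```text
clock: 20.65
tool_pos: [0.5958, 0.0849, 0.0169]
orientation: [-59.9, 89.8, -173.9]
force: [-0.1, -0.6, 0.6]
opening: 0.0597
```

```bash
python3 -c "
from h import *
go(.597,.0855,.0175,66)
snap('scene','g.png')"
```

```text
jaw -114.0 tilt 0.17 turn [-0.   0.1  0.2] shift cm [-0.06  0.09 -0.1 ] t 20.65 pos [0.5958 0.0849 0.0169] F [-0.1 -0.6  0.6] open 0.0597 j [ 27.  26. -22.  -0. -42.  39.]
```

View pics/g.png

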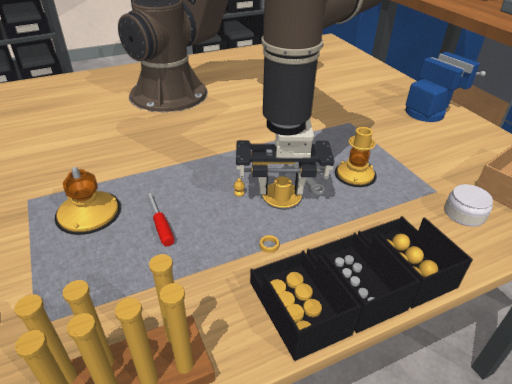

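The large glass is seated on the large foot at (81,185). The fingers straddle the large pan's cup at (283,187). Next I grip and lift.

>>> servo_tool(
  deltas=[
    [[0, 0, 0], [-0.05, 0.1, -0.1], 5],
    [[0, 0, 0], [-0.05, 0.1, -0.1], 4],
    [[0, 0, 0], [-0.05, 0.1, -0.1], 3.5],
    [[0, 0, 0], [-0.05, 0.1, -0.1], 3],
    [[0, 0, 0], [-0.05, 0.1, -0.1], 3],
  ],
)

```text
clock: 21.2
tool_pos: [0.5984, 0.0859, 0.0194]
orientation: [-162.6, 90.0, 83.4]
force: [-0.9, 0.2, 5.7]
opening: 0.036
```

```bash
python3 -c "
from h import *
go(.4745,-.304,.16,66)"
```

```text
jaw -114.0 tilt 0.05 turn [ 0. -0.  0.] shift cm [-14.09   4.53  40.65] t 21.2 pos [0.5984 0.0859 0.0194] F [-0.9  0.2  5.7] open 0.036 j [ 27.  26. -22.  -0. -42.  39.]
```

>>> servo_tool(
  deltas=[
    [[0, 0, 0], [-2, 0, 0], 3],
    [[0, 0, 0], [-5, 0, 0], 3],
    [[0, 0, 0], [-8.5, 0.2, 2], 3],
    [[0, 0, 0], [-12, 0.6, 6], 3],
    [[0, 0, 0], [-14, 1.1, 10], 3],
  ],
)

```text
clock: 21.7
tool_pos: [0.568, -0.0103, 0.1614]
orientation: [146.0, 89.9, 32.2]
force: [1.2, -0.3, -1.9]
opening: 0.036
```

>>> servo_tool(
  deltas=[
    [[0, 0, 0], [0, 0.5, 4.2], 3],
    [[0, 0, 0], [0, 0.9, 8.4], 3],
    [[0, 0, 0], [0, 1.4, 12.6], 3],
    [[0, 0, 0], [0, 1.9, 16.8], 3],
    [[0, 0, 0], [0, 2.3, 20.5], 3],
  ],
)

```text
clock: 22.2
tool_pos: [0.5047, -0.2086, 0.1608]
orientation: [160.0, 89.9, 46.1]
force: [0.9, 0.8, -1.5]
opening: 0.0359
```

```bash
python3 -c "
from h import *
go(.4745,-.304,.155,66)"
```

```text
jaw -113.9 tilt 0.13 turn [ 0.1 -0.1 -0. ] shift cm [0.56 1.11 9.95] t 22.2 pos [ 0.5047 -0.2086  0.1608] F [ 0.9  0.8 -1.5] open 0.0359 j [ -2.  12. -21.  -0. -57.  68.]
```

>>> servo_tool(
  deltas=[
    [[0, 0, 0], [0, 0.4, 3.5], 3],
    [[0, 0, 0], [0, 0.7, 7], 3],
    [[0, 0, 0], [0.2, 1, 9.3], 3],
    [[0, 0, 0], [0.5, 1.1, 10], 3],
    [[0, 0, 0], [0.5, 1.1, 10], 3],
  ],
)

```text
clock: 22.7
tool_pos: [0.4733, -0.3049, 0.1547]
orientation: [-158.5, 89.9, 87.5]
force: [1.2, -0.3, -1.5]
opening: 0.0359
```

```bash
python3 -c "
from h import *
s=snap('scene')
go(.4745,-.304,.122,66)
x,y=proj(s,(.474,-.306,.12)).astype(int)
cv2.imwrite('pics/i.png',cv2.resize(s['image'][y-60:y+60,:x+60],None,fx=4,fy=4)[:,:,::-1])"
```

```text
jaw -114.0 tilt 0.13 turn [ 0.  -0.1  0. ] shift cm [ 3.3   0.06 -0.05] t 22.75 pos [ 0.4737 -0.3043  0.155 ] F [ 0.2  0.  -2.7] open 0.0358 j [-13.  13. -19.  -0. -57.  79.]
```

View pics/i.png

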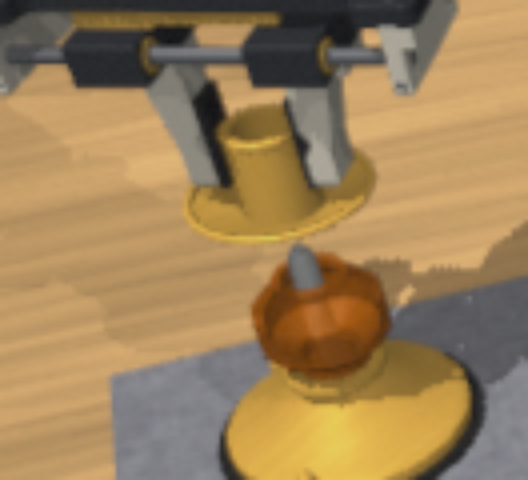

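The pan hangs level with its tube at about (278,200), in line with the rod tip at (300,250) and the centred glass at (320,315). Next I lower it.

>>> servo_tool(
  deltas=[
    [[0, 0, 0], [0.8, 0.05, 0], 3],
    [[0, 0, 0], [1.6, 0.05, 0], 3],
    [[0, 0, 0], [2.4, 0.05, 0], 3],
    [[0, 0, 0], [3, 0.05, 0], 3],
    [[0, 0, 0], [3.1, 0.05, 0], 3],
  ],
)

```text
clock: 23.25
tool_pos: [0.4737, -0.3038, 0.1228]
orientation: [-130.9, 89.8, 115.2]
force: [-1.0, 0.3, -2.6]
opening: 0.0361
```

```bash
python3 -c "
from h import *
go(.4745,-.304,.1194,66)"
```

```text
jaw -113.9 tilt 0.18 turn [ 0.1 -0.1  0.1] shift cm [ 0.34  0.08 -0.02] t 23.25 pos [ 0.4737 -0.3038  0.1228] F [-1.   0.3 -2.6] open 0.0361 j [-13.  15. -21.  -0. -53.  79.]
```

>>> servo_tool(
  deltas=[
    [[0, -0.1, 0.1], [0.1, 0.1, 0], 3],
    [[0, -0.1, 0.1], [0.2, 0.1, 0], 3],
    [[0, -0.1, 0.1], [0.25, 0.1, 0], 3],
    [[0, -0.1, 0.1], [0.3, 0.1, 0], 3],
    [[0, -0.1, 0.1], [0.34, 0.1, 0], 3],
  ],
)

```text
clock: 23.75
tool_pos: [0.4747, -0.3043, 0.1196]
orientation: [-153.5, 90.0, 92.6]
force: [0.3, -0.5, -1.6]
opening: 0.0356
```

>>> servo_tool(
  deltas=[
    [[0, 0, 0], [0.02, 0, 0], 3],
    [[0, 0, 0], [0.05, 0, 0], 3],
    [[0, 0, 0], [0.07, 0, 0], 3],
    [[0, 0, 0], [0.1, 0, 0], 3],
    [[0, 0, 0], [0.1, 0, 0], 3],
  ],
)

```text
clock: 24.25
tool_pos: [0.4751, -0.3046, 0.1194]
orientation: [95.2, 90.0, -18.7]
force: [-1.7, 1.8, 6.2]
opening: 0.0359
```

Contact is at z 0.1194, as predicted. Next I release and back away.

>>> servo_tool(
  deltas=[
    [[0, 0, 0], [0, 0, 0], 4],
    [[0, 0, 0], [0, 0, 0], 5],
    [[0, 0, 0], [0, 0, 0], 6],
    [[0, 0, 0], [0, 0, 0], 6],
    [[0, 0, 0], [0, 0, 0], 6],
  ],
)

```text
clock: 24.75
tool_pos: [0.475, -0.3045, 0.1192]
orientation: [97.3, 90.0, -16.6]
force: [-0.8, 0.7, -0.1]
opening: 0.0596
```

>>> servo_tool(
  deltas=[
    [[0, 0, 0], [-2, 0, 0], 6],
    [[0, 0, 0], [-4, 0, 0], 6],
    [[0, 0, 0], [-6, 0, 0], 6],
    [[0, 0, 0], [-8, 0, 0], 6],
    [[0, 0, 0], [-9.5, 0, 0], 6],
  ],
)

```text
clock: 25.25
tool_pos: [0.4753, -0.3047, 0.2156]
orientation: [93.7, 89.9, -20.2]
force: [-0.5, -0.2, -0.3]
opening: 0.0599
```

>>> servo_tool(
  deltas=[
    [[0, 0, 0], [0, 0, -4], 6],
    [[0, 0, 0], [0, 0, -8], 6],
    [[0, 0, 0], [0, 0, -12], 6],
    [[0, 0, 0], [0, 0, -16], 6],
    [[0, 0, 0], [0, 0, -18], 6],
  ],
)

```text
clock: 25.75
tool_pos: [0.5493, -0.1377, 0.2156]
orientation: [101.5, 89.9, -12.3]
force: [-0.1, -0.6, -0.1]
opening: 0.0598
```

```bash
python3 -c "
from h import *
o=ctrl.get_obs();print(o['tool_pos'],o['force'],o['clock'])
s=snap('scene','j.png');T=snap('top')
cr=lambda i,p:cv2.resize(i[p[1]-40:p[1]+40,p[0]-40:p[0]+40],(390,390))
b=[cr(k['image'],proj(k,q).astype(int)) for q in((.4745,-.304,.07),(.591,.2875,.06)) for k in(s,)]
cv2.imwrite('pics/j.png',np.hstack(b)[:,:,::-1])
cv2.imwrite('pics/k.png',T['image'][:,:,::-1])"
```

```text
[ 0.54926582 -0.13769818  0.21563113] [-0.05087641 -0.55631399 -0.07209722] 25.75
```

View pics/j.png

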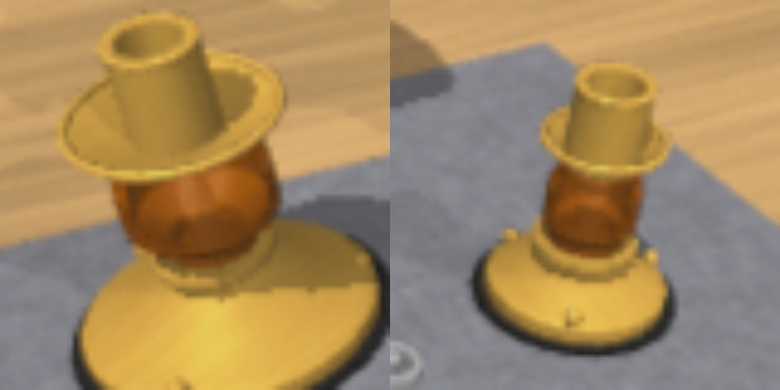

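View pics/k.png

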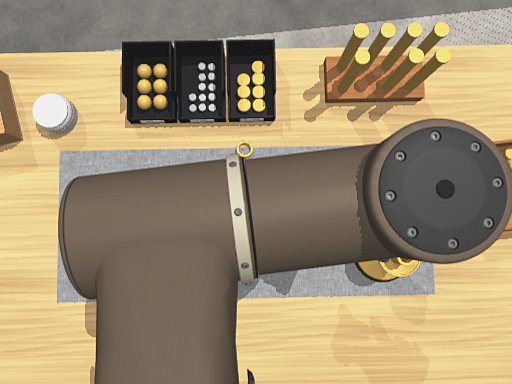

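Both stacks stand upright with each piece centred and no gaps. The arm is clear of them and the wrist force is near zero. I'm handing in.

```bash
python3 -c "
from h import *
print(ctrl.close_job())"
```

```text
the job is handed in; nothing more can be done
None
```

Both candlesticks are built. The small glass and then the small pan went onto the small foot, followed by the large pair on the large foot. I lowered each piece until it touched and then released it.

- **Contact heights:** The pieces made contact at tool heights of 40.2, 96.7, 55.5 and 119.4 mm, each within about 0.1 mm of what I expected. Contact forces were 4–8 N.
- **Final view:** The scene camera showed both stacks upright and centred with no visible gaps. The wrist force was near zero, and the job was handed in at about 26 s.
- **Limits of the checks:** In the last top view the arm hid most of the mat, so that view confirmed only the collar in place. My last clear look at the finial and screwdriver was before the last pan was lifted, and the spanner was then partly hidden behind the gripper. None of them appeared to have moved, and the force readings showed no contact with anything else.
- **Corrections:** The tool drifted up to about 4 mm sideways during lowering, and the large rod's measured position was about 2–3 mm off. I corrected both before the affected pieces were seated.

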